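# Index the welding turntable to its next notch

## Task

The flange on the bench turntable is ready for its next tack. Pull the yellow ring up to lift the index pin out of its notch, turn the table counter-clockwise (seen from above) to the very next notch without passing it, and let the pin drop fully home there. Do it gently: never force the table hard against its pin, do not shift the loose flange on the table, and leave the other things on the bench alone.

Things in the scene. Friction and masses are not known exactly. Their poses are not given: they have to be found in the camera images.
- indexer: Bench index turntable, fixed; origin on the bench under its axis. Black round base, radius 162 mm, 35 mm high; on it a rim, 24 mm wide, mean radius 128 mm, top at 47 mm: a green part with the start notch towards the body's -x, then, counter-clockwise, a steel quadrant with the next notches. Above turns a steel table, radius 110 mm, with a blue lug that carries the index pin over the rim.
- axis (a point): A point on the vertical turning axis of the turntable, at the height of the steel table's top face, 73 mm above the bench. The turntable stands at a different place and heading each time; this point does not move when the table turns.
- ring_eye (a point): Centre of the yellow pull ring on the index pin, 128 mm from the axis, 118 mm above the bench with the pin home; travels with pin and table. Upright ring, 41 mm outer diameter, of 9 mm bar; its own -x points away from the axis, y (across the 9 mm) is the direction of turning, z is up. It does not swivel. Its 8 mm stem enters a 22 mm bush whose top is at 86 mm; the lug's top is at 70 mm.
- plunger (a joint): How far the index pin is pulled up, m: 0 = home in a notch, 0.011 = its tip on top of the rim between notches, 0.022 = upper stop. The ring pulls straight up against a spring and weight of about 8 N at home, 13 N at the stop; let go, it springs down by itself. The pin is 10 mm thick with a flat tip; the notches are 13 mm wide with hard sides.
- turntable (a joint): Angle of the table, rad, counter-clockwise positive; 0 in the start notch. With the pin out it turns with 2 to 5 N at the ring and stays where left. The quadrant is reset for each job: the next notch lies anywhere from 0.62 to 0.98 rad. It can be seen as a gap in the rim, or felt when the pin, left to its spring and pushed along the rim by its ring, drops in. Another follows 0.48 rad later.
- flange_mid (a point): The loose dark steel pipe flange standing in the middle of the turntable: radius 62 mm, 18 mm thick, neck radius 30 mm, 80 mm high in all, top 153 mm above the bench, 0.9 kg; this point is on its axis, half-way up. It rides along with the table.
- hammer_grip (a point): A hammer lying on the bench; leave it alone.
- wire_brush_grip (a point): A brush lying on the bench; leave it alone.
- wrench_grip (a point): A wrench lying on the bench in front of the turntable; leave it alone.
- coupling: A pipe coupling standing on the bench, 60 mm across, 45 mm high; origin at the centre of its underside; leave it alone.
- tin: A red tin, 70 mm across, 100 mm high; origin at the centre of its underside; leave it alone.
- angle_iron: A rusty offcut of angle iron, 90 x 50 x 50 mm; origin at the centre of its underside; leave it alone.
Mind the look-alikes: they are no part of the job. Leave any green look-alike of the part that bears flange_mid alone.

How it is judged:
By the outcome, as a careful person would: the job done as asked, in the order asked, and still so for the second after the job is handed in, with the robot touching nothing.
It also fails if it takes over 45 s, if anything falls off the work surface, if the arm or the gripper's body presses on something with over 40 N, if the wrist force passes 120 N, or if a joint passes its speed limit or range.

## Robot

A 6-joint arm with a two-finger parallel gripper is mounted at the origin on the work surface. World frame = base frame: x ahead of the robot, y to its left, z up, the work surface at z = 0. Lengths are in m, angles in rad, forces in N, time in s.
With the tool pointing down it reaches from about 0.3 to 0.85 m from the base axis. Payload 5.4 kg.
Tool frame: the origin (TCP) lies at the very end of the fingers, on their centre line; the grasp point (between the pads) lies 19 mm behind it; z points along the fingers, y is the line along which they close (so a half turn about z gives the same grasp; the last joint's range is limited). The gripper opens to 85 mm and grips with 20 to 120 N. Pads are 22 mm wide; open, the fingers measure 114 mm over their backs; the gripper's body (76 mm by 85 mm) begins 54 mm behind the grasp point. The pads swing forward as they close: fully open they stand 13 mm farther back than shut.
Start: joints at [0.961, 0.158, 1.597, -0, 1.386, -0.21], TCP at [0.224, 0.53, 0.231] pointing down, gripper open.
Joint ranges: [-2.91, 2.91], [-0.94, 2.29], [0.18, 2.7], [-1.29, 4.43], [0.17, 2.64], [-3, 3]. Speed limits (rad/s): [2.57, 2.57, 3.14, 3.14, 3.14, 3.14].

## Interface

Orientations are given as a unit quaternion [w, x, y, z].
In Python, from rig import arm, eyes, finish_job gives the robot as it stands.
- The arm moves only by the tool play_rows, never from a script. Its arguments are lists of equal length, an entry for each row: "delta_pos": the shift along the tool's x, y, z normalised to -1 to 1, where 1 is 25 cm, a list of three; "turn": the turn about the tool's z normalised to -1 to 1, where 1 is 90 degrees. In form: {"delta_pos": [[tx, ty, tz], ...], "turn": [turn, ...]}. A call has 1 to 12 rows; each row is the pose to reach, as a shift and turn from the pose commanded when the call began, along the tool's axes at that moment; what a row does not reach only later rows make up. A row lasts 1/12 s, in which the tool goes at most 41.7 mm and 7.16 degrees, less where a joint would pass 70% of its speed; a pose out of reach is approached as far as the arm can. A call with a number of a shift or a turn outside -1 to 1 is refused whole. A call with a gripper value outside its range is refused whole. "gripper" is the opening in per cent of the stroke, from 0 (shut) to 100 (fully open), set as the call begins (left out, the last holds). The fingers move at their own pace and stop on an object; "newtons" is the grip in N (left out, the last holds). Time passes only in rows, so rows that repeat a pose let the fingers close. It gives the time, the measured TCP pose, the force, the opening and the grip force at its end, in the units of the state.
- arm.state(): the state, without advancing time (a new reading comes with each control period).
- eyes.grab_frame(name): name is "side" or "top" or "wrist"; returns the picture (400x640x3 uint8, blue, green, red); there is no depth.
- eyes.calibration(name): a dict with "K" (3x3 intrinsics, pixels), "k1" (the pictures are not rectified: a ray, as slopes to the right and down, at radius r is drawn at 1 + k1 r^2 times it, then the intrinsics apply), "position" and "rotation" of the camera in the world; the wrist camera has in their place "T_tool_cam" (4x4, takes a point from camera to tool coordinates, whose origin is the TCP and whose axes are the flange's). Camera axes: x right, y down, z forward; pixel columns grow to the right and rows downward; lengths in m; the calibration is good to about 2 mm. A picture is of the moment at which its call begins: read the wrist's pose just before it. calibration takes no time and is no camera call.
- finish_job(): hands the job in; it is judged then, once.
The state is a dict: "clock": time; "q": joint angles; "qd": joint speeds; "joint_efforts": joint torques, N m; "eef_pos": TCP position; "tcp_rot": TCP orientation; "wrist_force": force on the tool from outside, world axes, zero at the start; "torque": the same for the moment, N m; "finger_gap": finger opening in m; "gripper_force": force on a finger pad.
Only numpy, scipy, OpenCV 4.12 (cv2) and the standard library are available. Lean on these libraries where they do the work, as an engineer would, in place of code of your own. Each camera call takes 0.05 s, during which the arm holds its last target. There are 200 camera calls.

## Working session

There is one attempt and no reset: what is moved stays moved. The work goes in short steps, Python scripts to look and compute and a tool call to move; the robot and the scene stay as the last step left them, time stands still between calls to the robot, and variables do not carry over. Pictures are saved under pics/ and viewed, at most 10 in all, crops included, and the job is handed in when it is done.

Besides the shell and the picture viewer there is one more tool, called after ">>>" as name(argument=value, ...) on one line, values as JSON. play_rows: Moves the arm, as the interface text tells. Its arguments: {"type":"object","properties":{"delta_pos":{"type":"array","items":{"type":"array","items":{"type":"number","minimum":-1,"maximum":1}}},"turn":{"type":"array","items":{"type":"number","minimum":-1,"maximum":1}},"gripper":{"type":"number"},"newtons":{"type":"number"}},"required":["delta_pos","turn"]}

```bash
mkdir -p pics; ls; python3 - <<'E'
from rig import arm, eyes
import cv2,numpy as np
s=arm.state(); print({k:np.round(v,3).tolist() for k,v in s.items()})
for n in("top","side"):
    cv2.imwrite(f"pics/{n}0.png",eyes.grab_frame(n)); print(n,eyes.calibration(n))
print(eyes.calibration("wrist"))
E
```

```text
pics
{'clock': 0.0, 'q': [0.961, 0.159, 1.598, 0.0, 1.386, -0.21], 'qd': [0.0, -0.0, -0.001, -0.002, -0.001, 0.0], 'joint_efforts': [-0.001, -39.598, -33.144, 0.0, 0.008, 0.0], 'eef_pos': [0.223, 0.529, 0.23], 'tcp_rot': [-0.0, 0.199, 0.98, -0.001], 'wrist_force': [-0.181, -0.333, -0.557], 'torque': [-0.023, -0.01, 0.012], 'gripper_force': 0.0, 'finger_gap': 0.085}
top {'K': array([[497.68930497,   0.        , 317.44868889],
       [  0.        , 497.68930497, 191.55080483],
       [  0.        ,   0.        ,   1.        ]]), 'k1': -0.1332175784648397, 'position': array([ 0.15888575, -0.07860009,  1.60198431]), 'rotation': array([-0.07894342,  0.70398516, -0.70131613,  0.07955194])}
side {'K': array([[517.42279194,   0.        , 318.88952672],
       [  0.        , 517.42279194, 194.65790588],
       [  0.        ,   0.        ,   1.        ]]), 'k1': -0.02846262770855054, 'position': array([-0.57335606,  1.08762136,  1.27506065]), 'rotation': array([ 0.15903995, -0.33504655,  0.82958438, -0.41742049])}
{'K': array([[314.57289586,   0.        , 323.00658202],
       [  0.        , 314.57289586, 199.09890036],
       [  0.        ,   0.        ,   1.        ]]), 'k1': 0.0011415068776786537, 'T_tool_cam': array([[ 5.03436028e-04, -9.64665622e-01, -2.63476726e-01,
         6.53174053e-02],
       [ 9.99999873e-01,  4.81680381e-04,  1.47168444e-04,
        -6.40106331e-04],
       [-1.50567685e-05, -2.63476767e-01,  9.64665742e-01,
        -1.42197064e-01],
       [ 0.00000000e+00,  0.00000000e+00,  0.00000000e+00,
         1.00000000e+00]])}
```

View pics/top0.png

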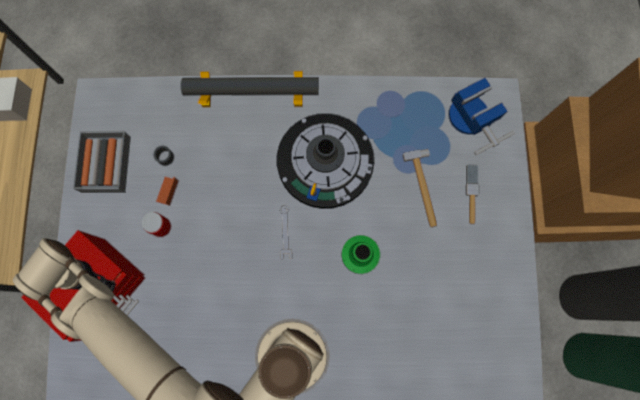

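View pics/side0.png

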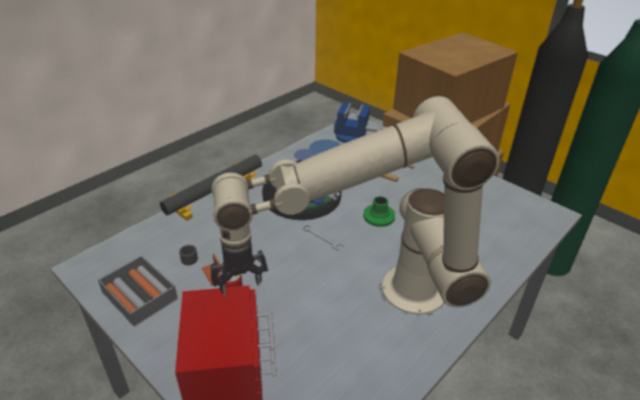

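The top view shows the turntable around (325,160), with the yellow ring on its blue lug near (314,190). The side view has it mostly hidden behind the arm. Possible mix-ups for the ring are the yellow pipe clamps at (205,88) and (298,88). For the flange it is the green look-alike at (361,254). I choose the ring at (314,190) and check it in a close crop.

```bash
cat > h.py <<'E'
import numpy as np,cv2
from scipy.spatial.transform import Rotation as R
from rig import arm,eyes
def rot(q): return R.from_quat([q[1],q[2],q[3],q[0]]).as_matrix()
def cam(n,s=None):
    c=eyes.calibration(n)
    if n!="wrist": return c["K"],c["k1"],rot(c["rotation"]),np.array(c["position"])
    s=s or arm.state(); T=np.eye(4);T[:3,:3]=rot(s["tcp_rot"]);T[:3,3]=s["eef_pos"]
    T=T@c["T_tool_cam"]; return c["K"],c["k1"],T[:3,:3],T[:3,3]
def ray(C,uv):
    K,k1,Rm,p=C
    x=cv2.undistortPoints(np.array([[uv]],float),K,np.array([k1,0,0,0,0.]))[0,0]
    return Rm@np.array([x[0],x[1],1.])
def at_z(C,uv,z):
    d=ray(C,uv); return C[3]+d*(z-C[3][2])/d[2]
def proj(C,P):
    K,k1,Rm,p=C; x=(np.asarray(P)-p)@Rm
    x=x[...,:2]/x[...,2:]; x=x*(1+k1*(x**2).sum(-1,keepdims=True)); return x*K[0,0]+K[:2,2]
E
python3 - <<'E'
from h import *
im=cv2.imread("pics/top0.png")
cv2.imwrite("pics/crop0.png",cv2.resize(im[105:215,265:385],None,fx=5,fy=5,interpolation=cv2.INTER_CUBIC))
C=cam("top"); print(at_z(C,(325,160),.035),at_z(C,(314,190),.118))
E
```

```text
[ 0.62312246 -0.10366795  0.035     ] [ 0.50276619 -0.06868455  0.118     ]
```

View pics/crop0.png

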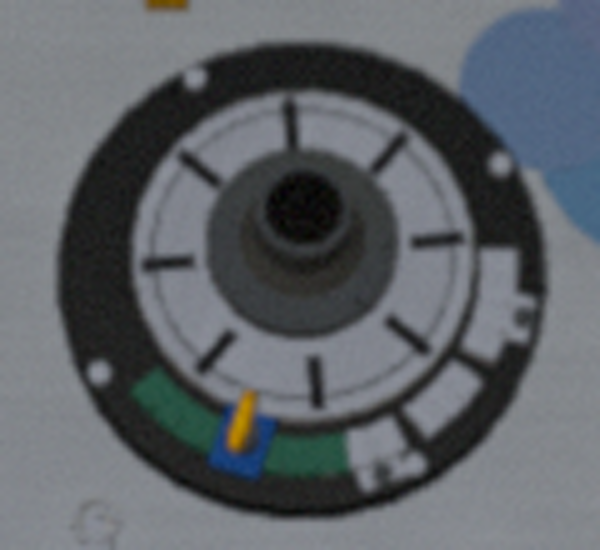

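The crop shows the yellow ring at crop (240,425) on the blue lug. The green sector lies either side of it, and to its right is the steel quadrant with rim gaps at crop (405,415) and (470,360). Counter-clockwise goes towards the right along the bottom.

```bash
python3 - <<'E'
from h import *
C=cam("top"); f=lambda u,v,z: at_z(C,(265+(u+.5)/5-.5,105+(v+.5)/5-.5),z)
a1=f(301.5,278.5,.035);a2=f(306,257,.073);print(a1,a2)
a=(a1+a2)/2
im=cv2.imread("pics/top0.png")
# search the axis by fitting base circle outline
hs=cv2.cvtColor(im,cv2.COLOR_BGR2GRAY)
for name,u,v,z in[("ring",244,420,.118),("lug",243,443,.07),("n1",405,415,.047),("n2",470,362,.047),("joint",347,452,.047),("greenL",150,380,.047),("steelend",500,247,.047)]:
    p=f(u,v,z);d=p-a;print(name,p.round(4),np.hypot(*d[:2]).round(4),np.arctan2(d[1],d[0]).round(3))
print(a)
E
```

```text
[ 0.6220962  -0.10334009  0.035     ] [ 0.62523895 -0.10562492  0.073     ]
ring [ 0.5072 -0.0668  0.118 ] 0.1224 2.829
lug [ 0.5035 -0.0659  0.07  ] 0.1262 2.831
n1 [ 0.5275 -0.1697  0.047 ] 0.1162 -2.546
n2 [ 0.5629 -0.212   0.047 ] 0.1235 -2.085
joint [ 0.503  -0.1323  0.047 ] 0.1238 -2.915
greenL [ 0.5501 -0.0055  0.047 ] 0.1233 2.21
steelend [ 0.6406 -0.2329  0.047 ] 0.1296 -1.439
[ 0.62366757 -0.10448251  0.054     ]
```

```bash
cat >> h.py <<'E'
def rel(P,head,s=None):
    "units from current pose to TCP P with tool x heading `head` (tool down)"
    s=s or arm.state(); M=rot(s["tcp_rot"])
    d=M.T@(np.array(P)-s["eef_pos"])/.25
    h=np.arctan2(M[1,0],M[0,0]); t=-((head-h+np.pi)%(2*np.pi)-np.pi)/(np.pi/2)
    return d.round(4),round(t,4)
E
python3 -c "
from h import *
print(rel((.503,-.066,.26),2.83))"
```

```text
(array([-1.9564, -1.758 , -0.1161]), np.float64(-0.0562))
```

>>> play_rows(delta_pos=[[-0.05,-0.04,-0.06],[-0.15,-0.13,-0.12],[-0.26,-0.23,-0.12],[-0.37,-0.33,-0.12],[-0.48,-0.43,-0.12],[-0.59,-0.53,-0.12],[-0.7,-0.63,-0.12],[-0.81,-0.73,-0.12],[-0.92,-0.83,-0.12],[-0.98,-0.88,-0.12]], turn=[0,0,0,0,0,0,0,0,0,0])

```text
clock: 0.93
eef_pos: [0.3646, 0.2286, 0.261]
tcp_rot: [0.0, 0.2, 0.98, -0.001]
wrist_force: [-0.9, -0.2, 0.5]
finger_gap: 0.0851
gripper_force: 0.0
```

>>> play_rows(delta_pos=[[-0.1,-0.09,0],[-0.21,-0.19,0],[-0.32,-0.29,0],[-0.43,-0.39,0],[-0.54,-0.49,0],[-0.65,-0.59,0],[-0.76,-0.69,0],[-0.86,-0.78,0],[-0.94,-0.85,0],[-0.98,-0.88,0],[-0.98,-0.88,0]], turn=[0,-0.056,-0.056,-0.056,-0.056,-0.056,-0.056,-0.056,-0.056,-0.056,-0.056])

```text
clock: 1.85
eef_pos: [0.5043, -0.0683, 0.2607]
tcp_rot: [-0.0, 0.157, 0.988, -0.0]
wrist_force: [0.1, -0.3, -0.2]
finger_gap: 0.0855
gripper_force: 0.0
```

```bash
python3 - <<'E'
from h import *
s=arm.state(); C=cam("wrist",s); np.save("c1.npy",np.array([*s["eef_pos"],*s["tcp_rot"]]))
cv2.imwrite("pics/w1.png",eyes.grab_frame("wrist"));print(s["clock"],s["eef_pos"],s["wrist_force"],s["qd"].round(3) if hasattr(s["qd"],"round") else s["qd"])
print(proj(C,[[.507,-.0668,.118],[.5275,-.17,.047],[.6237,-.1045,.073]]))
cv2.imwrite("pics/top1.png",eyes.grab_frame("top"))
E
```

```text
1.85 [ 0.5043492  -0.06827846  0.26068571] [ 0.10144533 -0.27871407 -0.15897713] [ 0.053 -0.039  0.038  0.022  0.025  0.027]
[[326.19777991 188.48258002]
 [248.42233887 216.79197295]
 [325.74298543 281.66288472]]
```

View pics/w1.png

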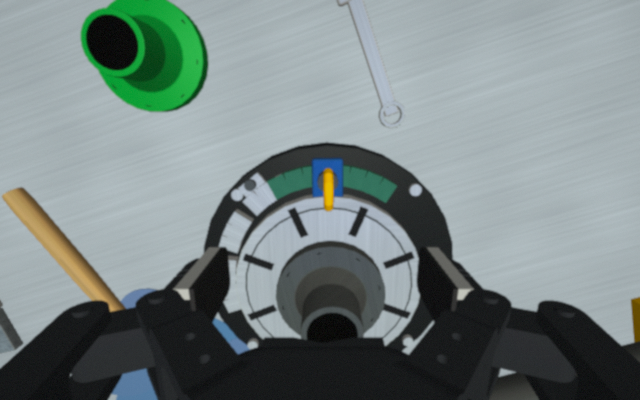

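The wrist view has the ring at (328,189), the lug at (327,176) and the wrench at (390,110). The green flange look-alike is at (145,50). The steel rim starts at (262,190), with a gap around (245,212). I'll enlarge it to fix the positions.

```bash
python3 - <<'E'
from h import *
im=cv2.imread("pics/w1.png")
cv2.imwrite("pics/crop1.png",cv2.resize(im[135:285,195:395],None,fx=4,fy=4,interpolation=cv2.INTER_CUBIC))
E
```

```text
(no output)
```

View pics/crop1.png

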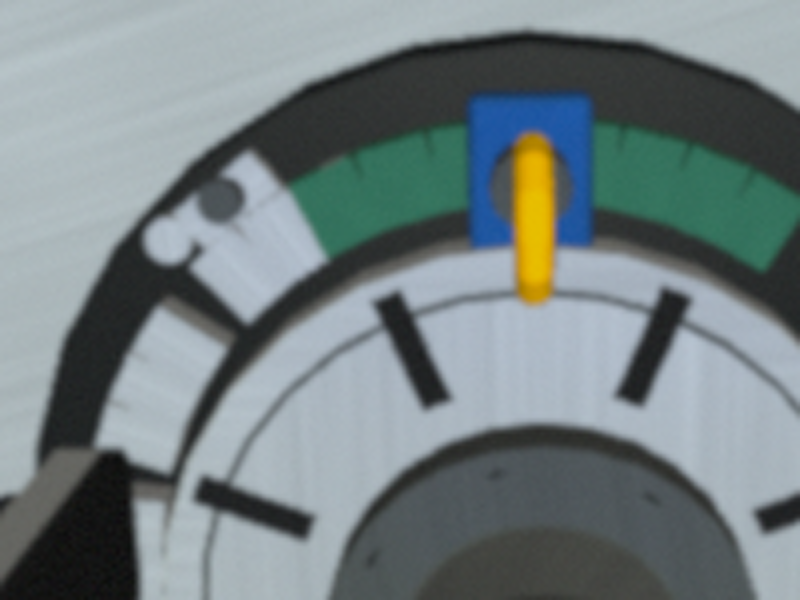

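```bash
python3 - <<'E'
from h import *
v=np.load("c1.npy"); C=cam("wrist",dict(eef_pos=v[:3],tcp_rot=v[3:]))
f=lambda u,w,z: at_z(C,(195+(u+.5)/4-.5,135+(w+.5)/4-.5),z)
a=np.array([.6237,-.1045,0])
for n,u,w,z in[("lug",530,170,.07),("bush",529,188,.086),("ringout",532,145,.118),("ringin",537,285,.118),("ringtop",535,225,.1385),("nR1",188,268,.047),("nR2",247,325,.047),("nL1",162,307,.047),("nL2",228,347,.047),("n",206,311,.047),("n2",130,478,.047),("joint",310,222,.047),("greenR",783,235,.047)]:
    p=f(u,w,z);d=p-a;print(n,p.round(4),np.hypot(*d[:2]).round(4),np.arctan2(d[1],d[0]).round(3))
# table radius fit: outer table edge points z=.073
pts=np.array([f(*q,.073)[:2] for q in[(535,248),(330,305),(245,385),(195,450),(700,285),(165,545)]])
A=np.c_[2*pts,np.ones(len(pts))];s=np.linalg.lstsq(A,(pts**2).sum(1),rcond=None)[0];print("table c",s[:2],np.sqrt(s[2]+s[0]**2+s[1]**2))
from scipy.optimize import least_squares
print(least_squares(lambda c:np.hypot(*(pts-c).T)-.11,a[:2]))
E
```

```text
lug [ 0.5063 -0.065   0.07  ] 0.1239 2.817
bush [ 0.5076 -0.0659  0.086 ] 0.1223 2.821
ringout [ 0.4916 -0.0605  0.118 ] 0.1392 2.82
ringin [ 0.5238 -0.0696  0.118 ] 0.1058 2.805
ringtop [ 0.5049 -0.0644  0.1385] 0.1254 2.816
nR1 [ 0.5075 -0.1707  0.047 ] 0.1337 -2.624
nR2 [ 0.5294 -0.1606  0.047 ] 0.1098 -2.605
nL1 [ 0.5163 -0.1825  0.047 ] 0.1327 -2.513
nL2 [ 0.5341 -0.1685  0.047 ] 0.1101 -2.522
n [ 0.5215 -0.1706  0.047 ] 0.1217 -2.568
n2 [ 0.5645 -0.2128  0.047 ] 0.1234 -2.071
joint [ 0.5056 -0.1317  0.047 ] 0.1212 -2.915
greenR [ 0.5519 -0.0019  0.047 ] 0.1252 2.181
table c [ 0.63144298 -0.10331059] 0.10927989785511104
     message: `gtol` termination condition is satisfied.
     success: True
      status: 1
         fun: [ 7.141e-04  6.435e-04 -1.336e-03  1.985e-04 -5.826e-04
                2.638e-04]
           x: [ 6.323e-01 -1.032e-01]
        cost: 1.579249934172086e-06
         jac: [[ 9.546e-01 -2.979e-01]
               [ 9.731e-01  2.303e-01]
               [ 8.561e-01  5.168e-01]
               [ 7.176e-01  6.965e-01]
               [ 7.475e-01 -6.643e-01]
               [ 4.904e-01  8.715e-01]]
        grad: [ 3.860e-10 -2.095e-11]
  optimality: 3.8595598646305046e-10
 active_mask: [ 0.000e+00  0.000e+00]
        nfev: 4
        njev: 4
```

```bash
python3 -c "
from h import *
print(rel((.5065,-.0657,.111),2.84))"
```

```text
(array([-0.0122,  0.0033,  0.5995]), np.float64(-0.0066))
```

>>> play_rows(delta_pos=[[-0.01,0.003,0.05],[-0.012,0.003,0.15],[-0.012,0.003,0.25],[-0.012,0.003,0.35],[-0.012,0.003,0.44],[-0.012,0.003,0.52],[-0.012,0.003,0.57],[-0.012,0.003,0.59],[-0.012,0.003,0.6],[-0.012,0.003,0.6]], turn=[-0.007,-0.007,-0.007,-0.007,-0.007,-0.007,-0.007,-0.007,-0.007,-0.007], gripper=26, newtons=20)

```text
clock: 2.78
eef_pos: [0.5069, -0.0657, 0.1116]
tcp_rot: [0.0, 0.149, 0.989, 0.0]
wrist_force: [-0.5, 0.2, 0.7]
finger_gap: 0.0223
gripper_force: 0.0
```

```bash
python3 - <<'E'
from h import *
s=arm.state(); C=cam("wrist",s); print(s["eef_pos"],s["wrist_force"].round(2),s["finger_gap"],rel((.5065,-.0657,.111),2.84))
im=eyes.grab_frame("wrist"); P=proj(C,[[.5065,-.0657,.1385],[.5065,-.0657,.118]]);print(P)
cv2.imwrite("pics/w2.png",cv2.resize(im[100:400,170:490],None,fx=2,fy=2,interpolation=cv2.INTER_CUBIC))
E
```

```text
[ 0.50690646 -0.06573001  0.11155616] [-0.51  0.2   0.66] 0.022272026908853226 (array([ 0.0016, -0.0004,  0.0022]), np.float64(0.0012))
[[324.56762404 278.36828675]
 [324.35517527 256.30278279]]
```

View pics/w2.png

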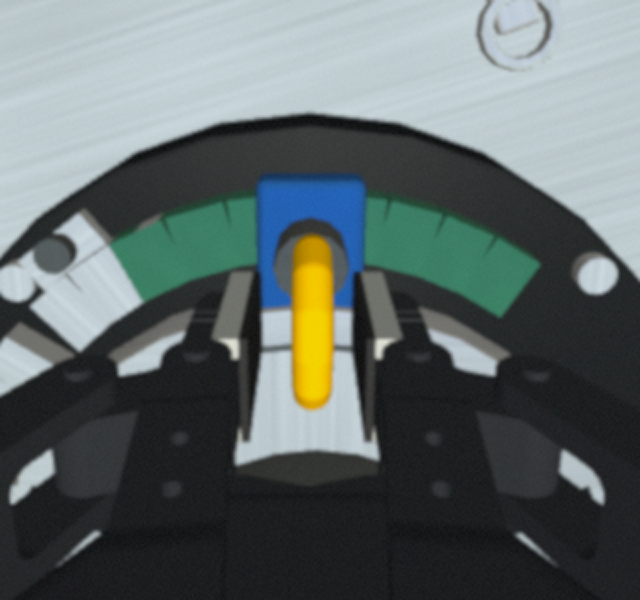

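The ring at crop x≈312 sits between the pads at 250 and 367 (midpoint about 308), so it is about 1 mm to tool +y. I'll shift by that and close gently.

>>> play_rows(delta_pos=[[0,0.003,0],[0,0.003,0],[0,0.003,0],[0,0.003,0],[0,0.003,0]], turn=[0,0,0,0,0], gripper=14, newtons=20)

```text
clock: 3.25
eef_pos: [0.5073, -0.066, 0.1115]
tcp_rot: [0.0, 0.15, 0.989, -0.0]
wrist_force: [0.2, -0.0, 0.7]
finger_gap: 0.0122
gripper_force: 0.0
```

>>> play_rows(delta_pos=[[0,0,0],[0,0,0],[0,0,0],[0,0,0],[0,0,0]], turn=[0,0,0,0,0], gripper=0, newtons=30)

```text
clock: 3.67
eef_pos: [0.5074, -0.0658, 0.1116]
tcp_rot: [0.0, 0.15, 0.989, 0.0]
wrist_force: [-0.2, 1.3, 2.5]
finger_gap: 0.0081
gripper_force: 29.4
```

>>> play_rows(delta_pos=[[0,0,0],[0,0,0],[0,0,-0.01],[0,0,-0.02],[0,0,-0.03],[0,0,-0.04],[0,0,-0.05],[0,0,-0.06],[0,0,-0.068],[0,0,-0.068],[0,0,-0.068]], turn=[0,0,0,0,0,0,0,0,0,0,0], gripper=0, newtons=50)

```text
clock: 4.58
eef_pos: [0.5072, -0.0658, 0.1266]
tcp_rot: [0.0, 0.15, 0.989, 0.0]
wrist_force: [7.0, 0.6, -12.1]
finger_gap: 0.0077
gripper_force: 48.4
```

```bash
python3 - <<'E'
from h import *
s=arm.state(); print(s["eef_pos"],s["wrist_force"].round(2),s["finger_gap"])
a=np.array([.628,-.104]);M=rot(s["tcp_rot"]);p=s["eef_pos"];h=np.arctan2(M[1,0],M[0,0])
d=p[:2]-a; r=np.hypot(*d);t0=np.arctan2(d[1],d[0]);print(h,r,t0)
for th in np.arange(.1,.75,.1):
    q=a+r*np.array([np.cos(t0+th),np.sin(t0+th)]); print(round(th,2),(M.T@np.r_[q-p[:2],0]/.25).round(4), (-th/(np.pi/2)).round(4))
E
```

```text
[ 0.50721972 -0.06576428  0.12660006] [  7.01   0.57 -12.13] 0.007699449474699442
2.840523859766962 0.12668798840082693 2.8350018859070643
0.1 [-0.0023 -0.0506 -0.    ] -0.0637
0.2 [-0.0095 -0.1007 -0.    ] -0.1273
0.3 [-2.180e-02 -1.499e-01 -1.000e-04] -0.191
0.4 [-3.890e-02 -1.976e-01 -1.000e-04] -0.2546
0.5 [-6.070e-02 -2.433e-01 -1.000e-04] -0.3183
0.6 [-8.690e-02 -2.866e-01 -1.000e-04] -0.382
0.7 [-1.174e-01 -3.271e-01 -1.000e-04] -0.4456
```

>>> play_rows(delta_pos=[[-0.002,-0.005,0],[-0.004,-0.015,0],[-0.005,-0.03,0],[-0.006,-0.05,0],[-0.009,-0.071,0],[-0.012,-0.091,0],[-0.016,-0.111,0],[-0.02,-0.13,0],[-0.024,-0.143,0],[-0.026,-0.15,0],[-0.026,-0.15,0]], turn=[-0.006,-0.019,-0.038,-0.064,-0.089,-0.115,-0.14,-0.166,-0.181,-0.191,-0.191])

```text
clock: 5.5
eef_pos: [0.5018, -0.1032, 0.1261]
tcp_rot: [-0.0, 0.0, 1.0, 0.001]
wrist_force: [5.8, 0.9, -10.9]
finger_gap: 0.0072
gripper_force: 48.6
```

```bash
python3 - <<'E'
from h import *
s=arm.state(); M=rot(s["tcp_rot"]); print(s["eef_pos"],s["wrist_force"].round(2),M.T@s["wrist_force"],s["torque"],s["finger_gap"])
E
```

```text
[ 0.50182822 -0.10323289  0.12614976] [  5.84   0.94 -10.94] [-5.84473918  0.92343555 10.94143775] [ 0.07888177 -1.02007031  0.09168009] 0.0072196602241264615
```

```bash
python3 - <<'E'
from h import *
s=arm.state(); print(s["eef_pos"],s["wrist_force"].round(2),s["finger_gap"])
im=eyes.grab_frame("wrist"); np.save("c3.npy",np.array([*s["eef_pos"],*s["tcp_rot"]]))
cv2.imwrite("pics/w3.png",cv2.resize(im[130:330,200:440],None,fx=3,fy=3,interpolation=cv2.INTER_CUBIC))
E
```

```text
[ 0.50182822 -0.10323289  0.12614976] [  5.84   0.94 -10.94] 0.0072196602241264615
```

View pics/w3.png

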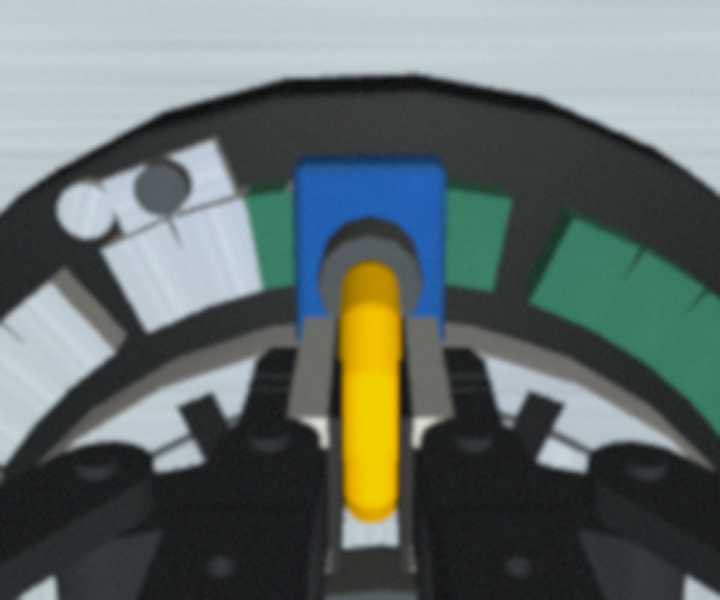

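The picture shows the ring well between the pads. The start notch gap is at crop (530,250) and the next notch gap at (105,300).

```bash
python3 - <<'E'
from h import *
v=np.load("c3.npy"); C=cam("wrist",dict(eef_pos=v[:3],tcp_rot=v[3:]))
f=lambda u,w,z: at_z(C,(200+(u+.5)/3-.5,130+(w+.5)/3-.5),z)[:2]
def mid(e,z=.047): return np.mean([f(*q,z) for q in e],axis=0)
R=mid([(102,248),(147,332)]);L=mid([(57,280),(117,350)]);SL=mid([(510,197),(495,292)]);SR=mid([(577,216),(540,303)])
n=(R+L)/2;s=(SL+SR)/2;lug=mid([(295,245),(445,250)],.07);bush=f(369,268,.086)
print("widths",np.hypot(*(R-L)),np.hypot(*(SL-SR)),"n",n,"s",s,"lug",lug,"bush",bush)
for a in([.628,-.104],[.6237,-.1045],[.632,-.1035]):
    g=lambda p:np.arctan2(*(p-a)[::-1])%(2*np.pi)
    print(a,"notch-start",g(n)-g(s),"lug-start",g(lug)-g(s),"bush",g(bush)-g(s),"r",[np.hypot(*(p-a)).round(4) for p in(n,s,bush,v[:2])],"tcp",g(v[:2]))
E
```

```text
widths 0.011852899530848521 0.014461374092777318 n [ 0.5210256  -0.17013277] s [ 0.50790982 -0.0646521 ] lug [ 0.49925228 -0.10417705] bush [ 0.4985529  -0.10441638]
[0.628, -0.104] notch-start 0.8703321224443488 lug-start 0.3180047190512192 bush 0.31984618184677016 r [np.float64(0.1258), np.float64(0.1264), np.float64(0.1294), np.float64(0.1262)] tcp 3.1355128519655735
[0.6237, -0.1045] notch-start 0.9002120632750157 lug-start 0.3288487749241473 bush 0.3307757018441353 r [np.float64(0.1219), np.float64(0.1225), np.float64(0.1251), np.float64(0.1219)] tcp 3.1311959628262893
[0.632, -0.1035] notch-start 0.8441350203802487 lug-start 0.3084969062697742 bush 0.3102635957517976 r [np.float64(0.1294), np.float64(0.13), np.float64(0.1335), np.float64(0.1302)] tcp 3.1395406846316427
```

>>> play_rows(delta_pos=[[0,-0.008,-0.004],[-0.002,-0.02,-0.008],[-0.004,-0.041,-0.008],[-0.007,-0.061,-0.008],[-0.01,-0.082,-0.008],[-0.014,-0.102,-0.008],[-0.018,-0.122,-0.008],[-0.023,-0.142,-0.008],[-0.029,-0.161,-0.008],[-0.036,-0.18,-0.008],[-0.044,-0.199,-0.008],[-0.048,-0.209,-0.008]], turn=[-0.01,-0.025,-0.051,-0.076,-0.102,-0.127,-0.153,-0.178,-0.204,-0.229,-0.255,-0.267])

```text
clock: 6.55
eef_pos: [0.5128, -0.1545, 0.1273]
tcp_rot: [-0.001, -0.208, 0.978, 0.002]
wrist_force: [3.7, 5.6, -12.0]
finger_gap: 0.0076
gripper_force: 48.6
```

```bash
cat >> h.py <<'E'
def rep():
    s=arm.state(); M=rot(s["tcp_rot"]);p=s["eef_pos"];a=np.array([.630,-.1035]);d=p[:2]-a
    print("t",s["clock"],"p",p.round(4),"Ftool",(M.T@s["wrist_force"]).round(1),"gap",round(s["finger_gap"],4),"ang",(np.arctan2(d[1],d[0])%6.2832).round(4),"head",(np.arctan2(M[1,0],M[0,0])%6.2832).round(4),"r",np.hypot(*d).round(4)); return s
E
python3 - <<'E'
from h import *
s=rep()
im=eyes.grab_frame("wrist"); np.save("c4.npy",np.array([*s["eef_pos"],*s["tcp_rot"]]))
cv2.imwrite("pics/w4.png",cv2.resize(im[130:330,200:440],None,fx=3,fy=3,interpolation=cv2.INTER_CUBIC))
E
```

```text
t 6.55 p [ 0.5128 -0.1545  0.1273] Ftool [-5.7  3.6 12. ] gap 0.0076 ang 3.5522 head 3.561 r 0.1278
```

View pics/w4.png

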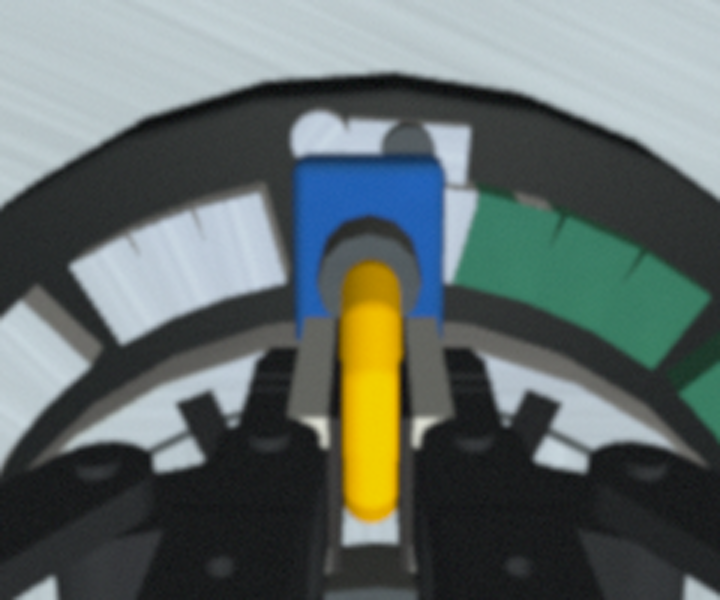

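The notch's far edge is visible at crop (265,185)–(287,285), just left of the lug (295–443). The second notch is at (70,310).

```bash
python3 - <<'E'
from h import *
v=np.load("c4.npy"); C=cam("wrist",dict(eef_pos=v[:3],tcp_rot=v[3:]))
f=lambda u,w,z: at_z(C,(200+(u+.5)/3-.5,130+(w+.5)/3-.5),z)[:2]
a=np.array([.630,-.1035]);g=lambda p:np.arctan2(*(p-a)[::-1])%(2*np.pi)
L=[f(265,185,.047),f(287,285,.047)]; far=g(np.mean(L,axis=0)); 
lug=g((f(295,245,.07)+f(443,250,.07))/2)
print([np.hypot(*(p-a)) for p in L],"far",far,"lug",lug,"notch centre ahead of lug by",far-lug-.0065/.128,"rad; bush",g(f(369,268,.086)), g(f(371,330,.14)))
E
```

```text
[np.float64(0.1414906100688032), np.float64(0.11534378454366391)] far 3.740335241345977 lug 3.561898720612221 notch centre ahead of lug by 0.12765527073375615 rad; bush 3.5624896243473536 3.5617430997887642
```

>>> play_rows(delta_pos=[[0,-0.01,0],[-0.001,-0.02,0],[-0.001,-0.03,0],[-0.001,-0.031,0],[-0.001,-0.031,0.004],[-0.001,-0.031,0.008],[-0.001,-0.031,0.012],[-0.001,-0.031,0.016],[-0.001,-0.031,0.016],[-0.001,-0.031,0.016]], turn=[-0.013,-0.026,-0.038,-0.038,-0.038,-0.038,-0.038,-0.038,-0.038,-0.038])

```text
clock: 7.43
eef_pos: [0.5171, -0.1628, 0.126]
tcp_rot: [-0.001, -0.237, 0.972, 0.0]
wrist_force: [-1.8, 3.0, -12.1]
finger_gap: 0.0074
gripper_force: 49.0
```

```bash
python3 -c "
from h import *
rep()"
```

```text
t 7.4333 p [ 0.5171 -0.1628  0.126 ] Ftool [ 0.2  3.5 12.2] gap 0.0074 ang 3.6249 head 3.6201 r 0.1275
```

>>> play_rows(delta_pos=[[0,0,0.004],[0,0,0.008],[0,0,0.008],[0,0,0.008]], turn=[0,0,0,0])

```text
clock: 7.77
eef_pos: [0.5172, -0.1629, 0.1241]
tcp_rot: [-0.001, -0.237, 0.972, 0.0]
wrist_force: [-4.9, 1.9, -10.5]
finger_gap: 0.0076
gripper_force: 49.2
```

```bash
python3 -c "
from h import *
rep()"
```

```text
t 7.7667 p [ 0.5172 -0.1629  0.1241] Ftool [ 3.5  4.  10.6] gap 0.0076 ang 3.6265 head 3.62 r 0.1275
```

>>> play_rows(delta_pos=[[0,0,0.004],[0,0,0.004],[0,0,0.004],[0,0,0.004],[0,0,0.004]], turn=[0,0,0,0,0], gripper=14, newtons=20)

```text
clock: 8.18
eef_pos: [0.519, -0.1637, 0.1249]
tcp_rot: [0.001, -0.237, 0.972, -0.001]
wrist_force: [-0.6, 0.8, 1.0]
finger_gap: 0.0123
gripper_force: 0.8
```

```bash
python3 - <<'E'
from h import *
s=rep()
im=eyes.grab_frame("wrist"); cv2.imwrite("pics/w5.png",im)
# yellow ring extent for height tracking
def ext(im):
    m=cv2.inRange(cv2.cvtColor(im,cv2.COLOR_BGR2HSV),(18,150,120),(32,255,255))[150:330,280:380]
    ys,xs=np.nonzero(m); return xs.min()+280,xs.max()+280,ys.min()+150,ys.max()+150,len(xs)
print(ext(cv2.imread("pics/w5.png")))
E
python3 - <<'E'
import cv2,numpy as np
im=cv2.imread("pics/w4.png");m=cv2.inRange(cv2.cvtColor(im,cv2.COLOR_BGR2HSV),(18,150,120),(32,255,255));ys,xs=np.nonzero(m);print(200+xs.min()/3,200+xs.max()/3,130+ys.min()/3,130+ys.max()/3,len(xs)/9)
E
```

```text
t 8.1833 p [ 0.519  -0.1637  0.1249] Ftool [ 0.2  1.  -1. ] gap 0.0123 ang 3.6388 head 3.6197 r 0.1263
(np.int64(317), np.int64(337), np.int64(212), np.int64(297), 1599)
313.6666666666667 334.0 217.0 303.33333333333337 1590.5555555555557
```

>>> play_rows(delta_pos=[[0,-0.003,0],[0,-0.006,0],[0,-0.009,0],[0,-0.012,0],[0,-0.015,0],[0,-0.018,0],[0,-0.02,0],[0,-0.02,0]], turn=[-0.004,-0.008,-0.012,-0.016,-0.02,-0.024,-0.026,-0.026])

```text
clock: 8.9
eef_pos: [0.5195, -0.1648, 0.1237]
tcp_rot: [-0.0, -0.257, 0.966, 0.003]
wrist_force: [-5.2, 11.4, 8.5]
finger_gap: 0.0119
gripper_force: 6.2
```

```bash
cat >> h.py <<'E'
def ext():
    im=eyes.grab_frame("wrist"); cv2.imwrite("pics/last.png",im)
    m=cv2.inRange(cv2.cvtColor(im,cv2.COLOR_BGR2HSV),(18,150,120),(32,255,255))[150:330,280:380]
    ys,xs=np.nonzero(m); print("ring px",xs.min()+280,xs.max()+280,ys.min()+150,ys.max()+150,len(xs))
E
python3 -c "
from h import *
rep();ext()"
```

```text
t 8.9 p [ 0.5195 -0.1648  0.1237] Ftool [-1.2 12.5 -8.5] gap 0.0119 ang 3.6485 head 3.6613 r 0.1264
ring px 318 338 213 298 1588
```

>>> play_rows(delta_pos=[[0,0.006,0],[0,0.01,0],[0,0.01,0],[0,0.01,0]], turn=[0,0,0,0])

```text
clock: 9.28
eef_pos: [0.5191, -0.1648, 0.1235]
tcp_rot: [0.0, -0.257, 0.966, 0.0]
wrist_force: [0.3, 5.5, 2.0]
finger_gap: 0.0121
gripper_force: 2.3
```

>>> play_rows(delta_pos=[[0,0,0],[0,0,0],[0,0,0],[0,0,0],[0,0,-0.004],[0,0,-0.008],[0,0,-0.012],[0,0,-0.016],[0,0,-0.016],[0,0,-0.016]], turn=[0,0,0,0,0,0,0,0,0,0], gripper=0, newtons=50)

```text
clock: 10.12
eef_pos: [0.519, -0.1649, 0.1254]
tcp_rot: [0.001, -0.256, 0.967, 0.0]
wrist_force: [6.9, 2.1, -10.9]
finger_gap: 0.0072
gripper_force: 48.4
```

```bash
python3 -c "
from h import *
rep();ext()
im=cv2.imread('pics/last.png');cv2.imwrite('pics/w6.png',cv2.resize(im[130:330,200:440],None,fx=3,fy=3,interpolation=cv2.INTER_CUBIC))"
```

```text
t 10.1167 p [ 0.519  -0.1649  0.1254] Ftool [-7.  -1.6 11. ] gap 0.0072 ang 3.6465 head 3.6603 r 0.1269
ring px 314 333 214 299 1551
```

View pics/w6.png

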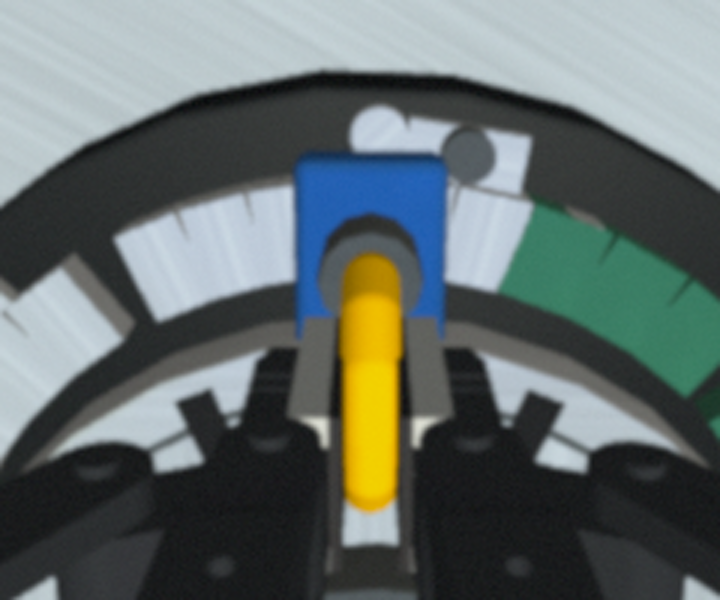

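The lug now covers the next notch completely. Its place can be worked out from the second notch at crop (115,275) and the green/steel joint at (515,247).

```bash
python3 - <<'E'
from h import *
s=arm.state()
a=np.array([.630,-.1035]);g=lambda p:np.arctan2(*(p-a)[::-1])%(2*np.pi)
def F(v):
    C=cam("wrist",v); return lambda u,w,z: at_z(C,(200+(u+.5)/3-.5,130+(w+.5)/3-.5),z)[:2]
def m(f,pts,z=.047): return np.mean([g(f(*q,z)) for q in pts])
v=np.load("c3.npy");f3=F(dict(eef_pos=v[:3],tcp_rot=v[3:]))
j3=m(f3,[(248,200),(262,290)]);R3=m(f3,[(102,248),(147,332)]);L3=m(f3,[(57,280),(117,350)])
v=np.load("c4.npy");f4=F(dict(eef_pos=v[:3],tcp_rot=v[3:]))
R4=m(f4,[(70,265),(120,345)]);L4=m(f4,[(25,300),(90,362)]);far4=m(f4,[(265,185),(287,285)]);j4=m(f4,[(478,192),(455,284)])
f=F(s)
j=m(f,[(530,203),(500,290)]);R=m(f,[(115,235),(155,320)]);L=m(f,[(63,265),(122,335)])
print("w3 joint",j3,"notch",(R3+L3)/2,L3-R3)
print("w4 joint",j4,"n2",(R4+L4)/2,L4-R4,"far4",far4, "n1 from n2",(R4+L4)/2-.48,"from far",far4-.0508)
print("w6 joint",j,"n2",(R+L)/2,L-R,"n1 from n2",(R+L)/2-.48,"n1 from joint",j+(R3+L3)/2-j3)
print("lug",m(f,[(296,240),(446,245)],.07),"bush",g(f(370,265,.086)),"tcp",g(s["eef_pos"][:2]))
E
```

```text
w3 joint 3.3728068962741276 notch 3.6901736928832056 0.09106228208880296
w4 joint 3.3730832425216777 n2 4.174561121707997 0.0935255170679854 far4 3.740336648606508 n1 from n2 3.694561121707997 from far 3.689536648606508
w6 joint 3.376754892171866 n2 4.173480896542434 0.09521082171545636 n1 from n2 3.6934808965424337 n1 from joint 3.6941216887809443
lug 3.655143757306165 bush 3.6573369646215 tcp 3.6466284027660967
```

>>> play_rows(delta_pos=[[0,-0.004,-0.004],[0,-0.008,-0.004],[0,-0.012,-0.004],[0,-0.016,-0.004],[0,-0.019,-0.004],[0,-0.019,-0.004],[0,-0.019,-0.004],[0,-0.019,-0.004]], turn=[-0.006,-0.011,-0.017,-0.023,-0.023,-0.023,-0.023,-0.023])

```text
clock: 10.83
eef_pos: [0.521, -0.1684, 0.1259]
tcp_rot: [0.0, -0.274, 0.962, 0.001]
wrist_force: [6.6, 3.3, -10.4]
finger_gap: 0.0072
gripper_force: 48.6
```

```bash
cat >> h.py <<'E'
def lug():
    s=rep(); im=eyes.grab_frame("wrist"); cv2.imwrite("pics/last.png",im); C=cam("wrist",s)
    m=cv2.inRange(cv2.cvtColor(im,cv2.COLOR_BGR2HSV),(100,150,60),(125,255,255))
    # rows above the fingers: lug left/right edges on its top face, z=.07
    a=np.array([.630,-.1035]);o=[]
    for w in range(190,226,3):
        xs=np.nonzero(m[w,280:370])[0]
        if len(xs)>5:
            q=(at_z(C,(280+xs.min()-.5,w),.07)+at_z(C,(280+xs.max()+.5,w),.07))/2; d=q[:2]-a; o.append(np.arctan2(d[1],d[0])%6.2832)
    print("lug",np.round(np.median(o),4),len(o),np.std(o).round(4))
E
python3 -c "
from h import *
lug();ext()"
```

```text
t 10.8333 p [ 0.521  -0.1684  0.1259] Ftool [-7.4 -0.7 10.4] gap 0.0072 ang 3.6787 head 3.6963 r 0.1269
lug 3.6895 12 0.0009
ring px 314 333 215 299 1552
```

>>> play_rows(delta_pos=[[0,0,0.004],[0,0,0.008],[0,0,0.012],[0,0,0.016],[0,0,0.02],[0,0,0.024],[0,0,0.024],[0,0,0.024]], turn=[0,0,0,0,0,0,0,0])

```text
clock: 11.6
eef_pos: [0.521, -0.1684, 0.1202]
tcp_rot: [0.0, -0.274, 0.962, 0.001]
wrist_force: [6.0, 4.7, -9.4]
finger_gap: 0.0071
gripper_force: 48.7
```

```bash
python3 -c "
from h import *
lug();ext()"
```

```text
t 11.6 p [ 0.521  -0.1684  0.1202] Ftool [-7.6  0.9  9.4] gap 0.0071 ang 3.679 head 3.6963 r 0.1269
lug 3.6893 12 0.001
ring px 314 334 215 299 1553
```

>>> play_rows(delta_pos=[[0,0,0.004],[0,0,0.008],[0,0,0.012],[0,0,0.016],[0,0,0.02],[0,0,0.02],[0,0,0.02]], turn=[0,0,0,0,0,0,0])

```text
clock: 12.28
eef_pos: [0.521, -0.1684, 0.1153]
tcp_rot: [0.0, -0.274, 0.962, 0.001]
wrist_force: [5.5, 4.2, -8.5]
finger_gap: 0.0077
gripper_force: 48.8
```

```bash
python3 -c "
from h import *
lug();ext()"
```

```text
t 12.2833 p [ 0.521  -0.1684  0.1153] Ftool [-6.9  0.7  8.5] gap 0.0077 ang 3.679 head 3.6963 r 0.1269
lug 3.6896 12 0.001
ring px 314 334 215 300 1555
```

>>> play_rows(delta_pos=[[0,0,0.003],[0,0,0.003],[0,0,0.003],[0,0,0.003],[0,0,0.003],[0,0,0.003]], turn=[0,0,0,0,0,0], gripper=45, newtons=20)

```text
clock: 12.88
eef_pos: [0.5212, -0.1696, 0.1168]
tcp_rot: [0.0, -0.274, 0.962, -0.0]
wrist_force: [0.1, 0.8, -0.2]
finger_gap: 0.039
gripper_force: 0.0
```

>>> play_rows(delta_pos=[[0,0,-0.03],[0,0,-0.1],[0,0,-0.2],[0,0,-0.3],[0,0,-0.4],[0,0,-0.5],[0,0,-0.57],[0,0,-0.6],[0,0,-0.6],[0,0,-0.6]], turn=[0,0,0,0,0,0,0,0,0,0])

```text
clock: 13.72
eef_pos: [0.5209, -0.1691, 0.2661]
tcp_rot: [-0.0, -0.274, 0.962, 0.0]
wrist_force: [-0.6, 0.3, -0.3]
finger_gap: 0.0387
gripper_force: 0.0
```

```bash
python3 - <<'E'
from h import *
s=rep(); C=cam("wrist",s); im=eyes.grab_frame("wrist")
cv2.imwrite("pics/w7.png",cv2.resize(im[135:285,195:395],None,fx=4,fy=4,interpolation=cv2.INTER_CUBIC))
h=3.692;a=np.array([.630,-.1035])
# compare ring outline length prediction vs height: inner end and outer end of the ring
for z in(.118,.123,.129):
    print(z,[proj(C,[*(a+r*np.array([np.cos(h),np.sin(h)])),z]).round(1) for r in(.128-.0205,.128,.128+.0205)])
E
```

```text
t 13.7167 p [ 0.5209 -0.1691  0.2661] Ftool [0.3 0.6 0.3] gap 0.0387 ang 3.6833 head 3.6969 r 0.1273
0.118 [array([323.2, 206.1]), array([323.3, 185.3]), array([323.4, 163.7])]
0.123 [array([323.2, 207.6]), array([323.3, 186.5]), array([323.4, 164.6])]
0.129 [array([323.2, 209.4]), array([323.3, 187.9]), array([323.4, 165.6])]
```

View pics/w7.png

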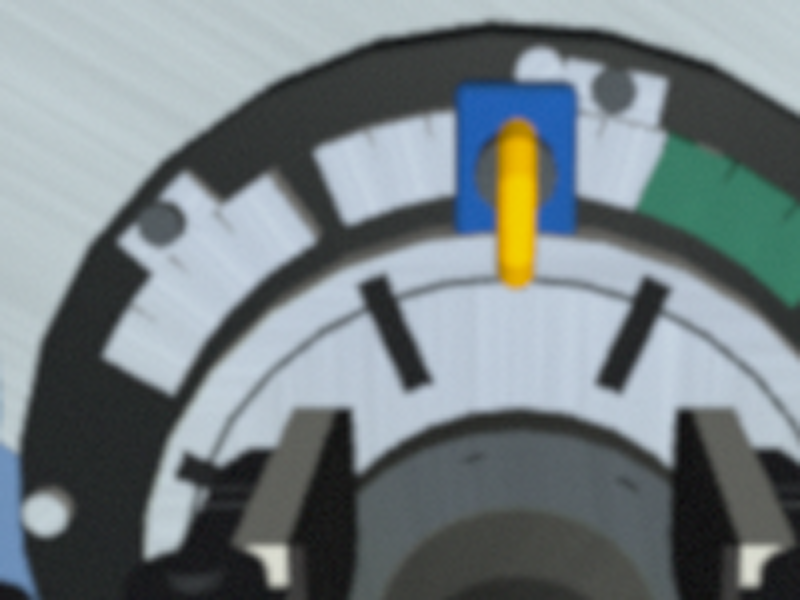

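```bash
python3 - <<'E'
from h import *
from scipy.optimize import least_squares
v=np.load("c1.npy"); s1=dict(eef_pos=v[:3],tcp_rot=v[3:]); s2=arm.state()
i1=cv2.imread("pics/w1.png")
i2=eyes.grab_frame("wrist")
for s,im in((s1,i1),(s2,i2)):
    C=cam("wrist",s)
    big=cv2.resize(im[150:230,290:360],None,fx=8,fy=8,interpolation=cv2.INTER_CUBIC)
    m=cv2.inRange(cv2.cvtColor(big,cv2.COLOR_BGR2HSV),(15,150,90),(35,255,255))
    ys,xs=np.nonzero(m); ro=150+(ys.min()+.5)/8-.5; ri=150+(ys.max()+.5)/8-.5; u=290+(xs.mean()+.5)/8-.5
    # torus silhouette model in the radial-vertical plane: extreme rows vs (radial pos, z)
    M=rot(s["tcp_rot"]); e=np.array([M[0,0],M[1,0],0]); c0=np.array([s["eef_pos"][0],s["eef_pos"][1],0])
    t=np.linspace(0,2*np.pi,721)
    def rows(x): P=c0+np.outer(x[0]+.0205*np.cos(t),e)+np.outer(x[1]+.0205*np.sin(t),[0,0,1]); r=proj(C,P)[:,1]; return [r.min()-ro,r.max()-ri]
    q=least_squares(rows,[0,.12],x_scale=.01).x
    print("rows",ro,ri,"len",ri-ro,"radial off",q[0].round(4),"ring z",q[1].round(4))
E
```

```text
rows 168.3125 210.0625 len 41.75 radial off -0.0057 ring z 0.1015
rows 165.5625 206.6875 len 41.125 radial off -0.0038 ring z 0.1005
```

The ring's height now matches its height at the start to within 1 mm, so the pin is home in the first notch past the start. The gripper is clear.

```bash
python3 -c "
from rig import finish_job
print(finish_job())"
```

```text
the job is handed in; nothing more can be done
None
```

The table now stands at the next notch counter-clockwise, about 0.86 rad from the start, with the pin dropped home and the gripper clear; I handed the job in at about 14 s, and no verdict was shown.

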